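# Put the wheel sockets back in the service tray

### The job

Put the four long wheel sockets with coloured sleeves back in the service tray: each one standing upright, mouth up, at the bottom of the well in the holder block of its own colour. The short blue socket and the bare black one belong elsewhere: leave both standing where they are.

Things in the scene. Friction and masses are not known exactly. Their poses are not given: they have to be found in the camera images.
- socket_blue: long wheel socket with a blue plastic sleeve and a blue insert in its mouth: upright cylinder 28 mm in diameter, 86 mm tall, about 260 g, loose on the bench. Origin at the centre of its underside; z axis up to the open mouth. The sleeve (10 to 80 mm up) may be gripped from any side. Clutter among the sockets is under 30 mm high.
- socket_yellow: long wheel socket with a yellow plastic sleeve and a yellow insert in its mouth: upright cylinder 30 mm in diameter, 86 mm tall, about 260 g, loose on the bench. Origin at the centre of its underside; z axis up to the open mouth. The sleeve (10 to 80 mm up) may be gripped from any side. Clutter among the sockets is under 30 mm high.
- socket_red: long wheel socket with a red plastic sleeve and a red insert in its mouth: upright cylinder 32 mm in diameter, 86 mm tall, about 260 g, loose on the bench. Origin at the centre of its underside; z axis up to the open mouth. The sleeve (10 to 80 mm up) may be gripped from any side. Clutter among the sockets is under 30 mm high.
- socket_green: long wheel socket with a green plastic sleeve and a green insert in its mouth: upright cylinder 34 mm in diameter, 86 mm tall, about 260 g, loose on the bench. Origin at the centre of its underside; z axis up to the open mouth. The sleeve (10 to 80 mm up) may be gripped from any side. Clutter among the sockets is under 30 mm high.
- short_blue: look-alike that does not belong in the tray: a short socket with a blue sleeve, cylinder 28 mm in diameter but only 45 mm tall, standing loose on the bench. Origin at the centre of its underside, z up.
- bare_black: look-alike that does not belong in the tray: a long bare black socket without any colour, cylinder 32 mm in diameter, 86 mm tall, standing loose on the bench. Origin at the centre of its underside, z up.
- block_blue: blue holder block, fixed in the grey service tray (walls 37 mm high): 74 mm square, 36 mm high, a round well (54 mm across, 30 mm deep) in the middle of its top. Origin at the centre of its underside, 3 mm above the bench; z up, x and y along its sides; well floor at z = 6 mm. Blocks stand two by two, 77 to 82 mm between centres.
- block_yellow: yellow holder block, fixed in the grey service tray (walls 37 mm high): 74 mm square, 36 mm high, a round well (54 mm across, 30 mm deep) in the middle of its top. Origin at the centre of its underside, 3 mm above the bench; z up, x and y along its sides; well floor at z = 6 mm. Blocks stand two by two, 77 to 82 mm between centres.
- block_red: red holder block, fixed in the grey service tray (walls 37 mm high): 74 mm square, 36 mm high, a round well (54 mm across, 30 mm deep) in the middle of its top. Origin at the centre of its underside, 3 mm above the bench; z up, x and y along its sides; well floor at z = 6 mm. Blocks stand two by two, 77 to 82 mm between centres.
- block_green: green holder block, fixed in the grey service tray (walls 37 mm high): 74 mm square, 36 mm high, a round well (54 mm across, 30 mm deep) in the middle of its top. Origin at the centre of its underside, 3 mm above the bench; z up, x and y along its sides; well floor at z = 6 mm. Blocks stand two by two, 77 to 82 mm between centres.
Not all that is in view belongs to the job. There is more than one size of the block_yellow; the one meant has the size given above.

How it is judged (in metres and radians):
At the end, for the whole second after the job is handed in: Each long sleeved socket stands at rest, mouth up, on the well floor of its own colour's block: within 15 mm of the well's axis, 4 mm of its floor, 0.12 rad of upright. The short blue and bare black sockets still stand upright (0.12 rad) within 20 mm of where they started (horizontal distance between socket_blue and block_blue below 0.015 m and z of socket_blue in the frame of block_blue between 0.002 and 0.01 m and angle between each of socket_blue, socket_yellow, socket_red, socket_green, short_blue, bare_black's own z axis and vertical below 0.12 rad and linear speed of each of socket_blue, socket_yellow, socket_red, socket_green below 0.02 m/s and horizontal distance between socket_yellow and block_yellow below 0.015 m and z of socket_yellow in the frame of block_yellow between 0.002 and 0.01 m and horizontal distance between socket_red and block_red below 0.015 m and z of socket_red in the frame of block_red between 0.002 and 0.01 m and horizontal distance between socket_green and block_green below 0.015 m and z of socket_green in the frame of block_green between 0.002 and 0.01 m and distance of each of short_blue, bare_black from where it was at the start of the episode below 0.02 m); the robot touches nothing.
It fails at once if the short blue socket is moved by more than 20 mm or picked up (distance of short_blue from where it was at the start of the episode above 0.02 m).
It fails at once if the bare black socket is moved by more than 20 mm or picked up (distance of bare_black from where it was at the start of the episode above 0.02 m).
It also fails if it takes over 120 s, if anything falls off the work surface, if the arm or the gripper's body presses on something with over 40 N, if the wrist force passes 120 N, or if a joint passes its speed limit or range.

### The arm

A 6-joint arm with a two-finger parallel gripper is mounted at the origin on the work surface. World frame = base frame: x ahead of the robot, y to its left, z up, the work surface at z = 0. Lengths are in m, angles in degrees, forces in N, time in s.
With the tool pointing down it reaches from about 0.2 to 0.875 m from the base axis. Payload 3.4 kg.
Tool frame: the origin (TCP) lies between the finger pads; the fingertips stand 22 mm ahead of it and the grasp point (between the pads) lies 3 mm ahead of it; z points along the fingers, y is the direction in which the jaws open and shut (so a half turn about z gives the same grasp; the last joint's range is limited). The gripper opens to 94 mm and grips with 3 to 60 N. Pads are 16 mm wide; open, the fingers measure 119 mm over their backs; the gripper's body (75 mm by 177 mm) begins 78 mm behind the grasp point.
Start: joints at [66.406, 15.808, 86.224, -0, 77.962, -6.933], TCP at [0.165, 0.551, 0.227] pointing down, gripper open.
Joint ranges: [-165.64, 165.64], [-43.16, 119.46], [12.63, 154.43], [-67.54, 247.53], [6.08, 155.33], [-154.97, 154.97]. Speed limits (degrees/s): [147.25, 147.25, 180, 180, 180, 180].

### API

Orientations are given as a 3x3 rotation matrix whose columns are the frame's x, y, z axes.
In Python, from workcell import env, eyes, finder gives the robot as it stands.
- The arm moves only by the tool jog_arm, never from a script. Its arguments are lists of equal length, an entry for each row: "delta_pos": the shift along the tool's x, y, z as a fraction of full scale, a list of three; "angular": the turn, a rotation vector about the tool's x, y, z as a fraction of full scale, a list of three. A call has 1 to 10 rows; each row shifts and turns the commanded pose from where the row before left it, along the tool's axes as they then stand; what a row does not reach is not made up. Full scale, the value 1, is 10 cm for a shift and 180 degrees for a turn. A row lasts 1/10 s, in which the tool goes at most 50 mm and 8.59 degrees, less where a joint would pass 70% of its speed; a pose out of reach is approached as far as the arm can. A call with a number of a shift or a turn outside -1 to 1 is refused whole. A call with a gripper value outside its range is refused whole. "hand" is the closure, from 0 (fully open) to 1 (shut), set as the call begins (left out, the last holds). The fingers move at their own pace and stop on an object; "newtons" is the grip in N (left out, the last holds). Time passes only in rows, so rows that do not move let the fingers close. It gives the time, the measured TCP pose, the force and the opening at its end, in the units of the state.
- env.get_obs(): the state, without advancing time (a new reading comes with each control period).
- eyes.capture(name): name is "side" or "top" or "wrist"; returns the picture (400x640x3 uint8, red, green, blue); there is no depth.
- eyes.calibration(name): a dict with "K" (3x3 intrinsics, pixels), "cam_to_world" (4x4, takes a point from camera to world coordinates); the wrist camera has in their place "hand_eye" (4x4, takes a point from camera to tool coordinates, whose origin is the TCP and whose axes are the flange's). Camera axes: x right, y down, z forward; pixel columns grow to the right and rows downward; lengths in m; the calibration is good to about 2 mm. A picture is of the moment at which its call begins: read the wrist's pose just before it. calibration takes no time and is no camera call.
- env.sign_off(): hands the job in, once; it reports no verdict.
Trained networks look in the newest picture that a camera, given by its name, has taken for a name from the list of things; names that differ only in an ending like _2 or _b are one class to them, and where a whole thing is asked for, a point or a joint stands for the part that bears it (a point fixed in the world has none). Each returns a list of dicts, best first, with "confidence" (0 to 1); they miss things now and then, are a little off and sometimes report something else, mostly with a low value. They report only what shows in the picture. A call takes as long as a camera call. They do not tell look-alikes from the thing itself.
- finder.look_for(camera, name): "xyz" ([x, y, z] in m, in the coordinates of the camera as it stood for that picture, good to about 4 mm: the middle of the surface that is visible of it).
The state is a dict: "time": time; "joint_positions": joint angles; "qvel": joint speeds; "joint_torque": joint torques, N m; "tcp_pos": TCP position; "ee_rot": TCP orientation; "contact_force": force on the tool from outside, world axes, zero at the start; "wrist_torque": the same for the moment, N m; "grip_width": opening from 0.0 (shut) to 1.0 (fully open).
Only numpy, scipy, OpenCV 4.12 (cv2) and the standard library are available. Lean on these libraries where they do the work, as an engineer would, in place of code of your own. Each camera call takes 0.05 s, during which the arm holds its last target.

## Working session

There is one attempt and no reset: what is moved stays moved. The work goes in short steps, Python scripts to look and compute and a tool call to move; the robot and the scene stay as the last step left them, time stands still between calls to the robot, and variables do not carry over. Pictures are saved under pics/ and viewed, and the job is handed in when it is done.

Besides the shell and the picture viewer there is one more tool, called after ">>>" as name(argument=value, ...), one argument or row to a line, values as JSON. jog_arm: Moves the arm, as the interface text tells. Its arguments: {"type":"object","properties":{"delta_pos":{"type":"array"},"angular":{"type":"array"},"hand":{"type":"number"},"newtons":{"type":"number"}},"required":["delta_pos","angular"]}

```bash
mkdir -p pics; ls
python3 - <<'E'
from workcell import env, eyes, finder
import cv2,numpy as np
o=env.get_obs()
for k,v in o.items(): print(k,np.round(v,3).tolist())
for n in ["side","top","wrist"]:
    im=eyes.capture(n); cv2.imwrite(f"pics/{n}0.png",im[:,:,::-1])
    c=eyes.calibration(n); print(n,{k:np.round(v,4).tolist() for k,v in c.items()})
E
```

```text
pics
time 0.0
joint_positions [66.407, 15.847, 86.295, 0.0, 77.962, -6.934]
qvel [-0.06, 0.022, -0.038, -0.007, -0.012, 0.026]
joint_torque [-0.001, -40.458, -23.723, 0.07, 0.034, -0.0]
tcp_pos [0.165, 0.55, 0.227]
ee_rot [[-0.958, 0.287, -0.001], [0.287, 0.958, -0.002], [0.0, -0.002, -1.0]]
contact_force [-0.579, -0.105, 0.842]
wrist_torque [-0.018, 0.011, 0.014]
grip_width 1.0
side {'K': [[371.7219, 0.0, 320.3213], [0.0, 371.7219, 208.3104], [0.0, 0.0, 1.0]], 'cam_to_world': [[0.9944, -0.0684, 0.0802, 0.4235], [-0.1049, -0.5729, 0.8129, -0.6466], [-0.0097, -0.8168, -0.5769, 0.5048], [0.0, 0.0, 0.0, 1.0]]}
top {'K': [[374.5865, 0.0, 324.5323], [0.0, 374.5865, 193.9898], [0.0, 0.0, 1.0]], 'cam_to_world': [[0.002, -0.993, 0.118, 0.3611], [-1.0, -0.0021, -0.0012, 0.0179], [0.0015, -0.118, -0.993, 1.0997], [0.0, 0.0, 0.0, 1.0]]}
wrist {'K': [[304.7385, 0.0, 323.5562], [0.0, 304.7385, 201.0885], [0.0, 0.0, 1.0]], 'hand_eye': [[0.0005, -0.9701, -0.2428, 0.0706], [1.0, 0.0008, -0.0009, 0.0013], [0.001, -0.2428, 0.9701, -0.1568], [0.0, 0.0, 0.0, 1.0]]}
```

View pics/side0.png

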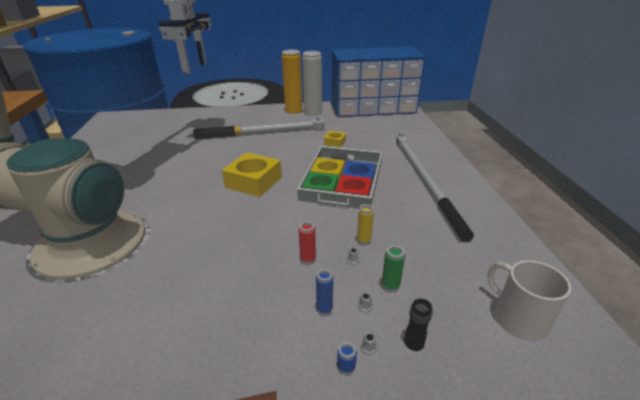

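View pics/top0.png

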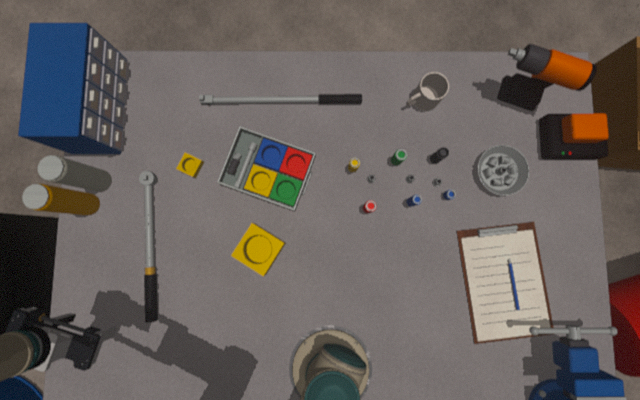

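View pics/wrist0.png

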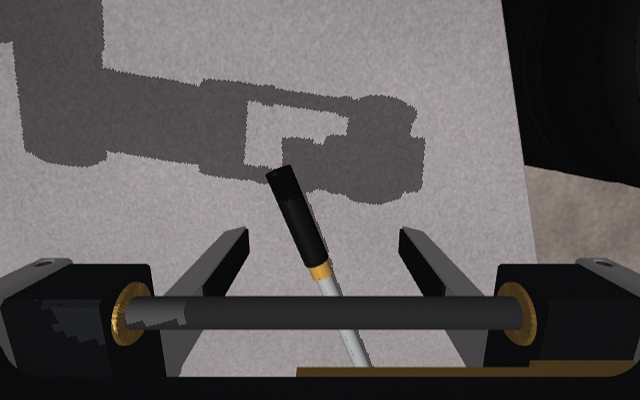

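The side view shows the long sockets: red (308,243), yellow (365,225), green (394,268) and blue (325,291). The short blue is at (347,358) and the bare black at (419,323). In the top view the tray blocks are blue (269,152), red (295,161), yellow (262,180) and green (287,188). Two yellow decoy blocks sit outside the tray: a small one at (189,164) and a big one at (258,249).

Next I'll measure.

```bash
cat > h.py <<'E'
from workcell import env, eyes, finder
import cv2,numpy as np
np.set_printoptions(suppress=True,precision=4)
def T(cam,obs=None):
    c=eyes.calibration(cam)
    if cam!="wrist": return c["K"],np.array(c["cam_to_world"])
    M=np.eye(4);M[:3,:3]=obs["ee_rot"];M[:3,3]=obs["tcp_pos"]
    return c["K"],M@np.array(c["hand_eye"])
def pix2z(K,M,uv,z):
    d=M[:3,:3]@np.linalg.inv(K)@np.array([uv[0],uv[1],1.]); p=M[:3,3]
    return p+d*(z-p[2])/d[2]
def proj(K,M,P):
    q=np.linalg.inv(M)@np.append(P,1.); q=np.array(K)@q[:3]; return q[:2]/q[2]
E
python3 - <<'E'
from h import *
names=["socket_blue","socket_yellow","socket_red","socket_green","short_blue","bare_black","block_blue","block_yellow","block_red","block_green"]
for cam in ["top","side"]:
    im=eyes.capture(cam); K,M=T(cam)
    for n in names:
        for d in finder.look_for(cam,n)[:3]:
            w=(M@np.append(d["xyz"],1))[:3]; print(cam,n,round(d["confidence"],2),w,proj(K,M,w).round(0))
im=cv2.imread("pics/top0.png")
a=cv2.resize(im[130:220,210:320],None,fx=7,fy=6.5,interpolation=cv2.INTER_CUBIC);cv2.imwrite("pics/topA.png",a)
a=cv2.resize(im[140:220,340:460],None,fx=6.5,fy=6.5,interpolation=cv2.INTER_CUBIC);cv2.imwrite("pics/topB.png",a)
E
```

```text
top socket_blue 0.46 [ 0.4687 -0.2265  0.0826] [414. 199.]
top socket_yellow 0.51 [ 0.5671 -0.0644  0.0805] [354. 164.]
top socket_yellow 0.29 [ 0.5961 -0.3037  0.0794] [440. 154.]
top socket_red 0.57 [ 0.4477 -0.1007  0.0784] [367. 207.]
top socket_green 0.69 [ 0.5894 -0.1857  0.076 ] [397. 156.]
top short_blue 0.51 [ 0.4879 -0.337   0.04  ] [449. 194.]
top bare_black 0.65 [ 0.5941 -0.3041  0.078 ] [440. 154.]
top block_blue 0.94 [0.6066 0.1783 0.0332] [269. 153.]
top block_yellow 0.85 [0.3303 0.2071 0.0524] [256. 250.]
top block_yellow 0.81 [0.5742 0.4142 0.0235] [188. 165.]
top block_yellow 0.74 [0.5281 0.2018 0.0373] [260. 180.]
top block_green 0.78 [0.5032 0.131  0.0381] [285. 188.]
side socket_blue 0.6 [ 0.4674 -0.2451  0.0543] [324. 293.]
side socket_yellow 0.76 [ 0.5681 -0.0791  0.0538] [365. 225.]
side socket_red 0.72 [ 0.4482 -0.1172  0.0542] [306. 242.]
side socket_green 0.9 [ 0.5896 -0.2081  0.0586] [394. 269.]
side short_blue 0.76 [ 0.4866 -0.3495  0.0418] [346. 356.]
side bare_black 0.7 [ 0.5976 -0.3191  0.0535] [419. 325.]
side block_blue 0.92 [0.6123 0.1884 0.0355] [361. 167.]
side block_yellow 0.72 [0.5333 0.2143 0.0361] [329. 164.]
side block_yellow 0.72 [0.5733 0.3999 0.0151] [335. 140.]
side block_yellow 0.67 [0.3339 0.1792 0.0389] [252. 174.]
side block_red 0.8 [0.5846 0.1159 0.0404] [355. 180.]
side block_green 0.86 [0.5031 0.1431 0.0405] [321. 176.]
```

View pics/topA.png

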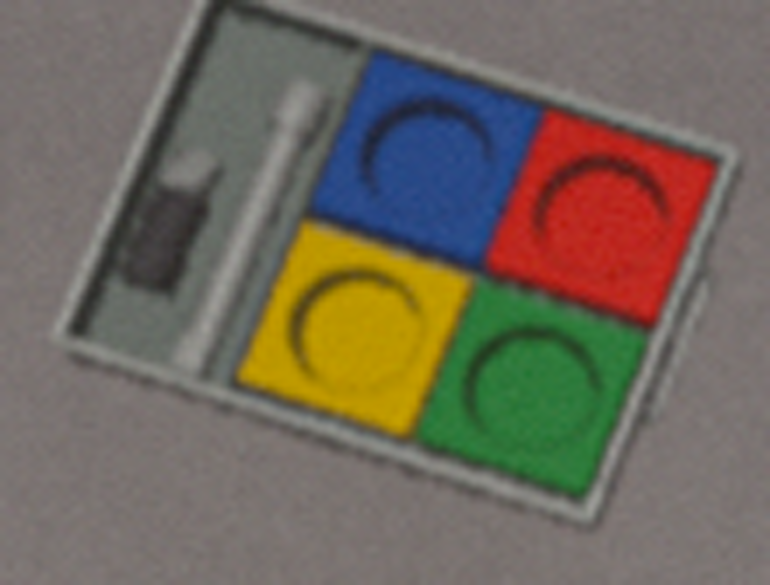

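View pics/topB.png

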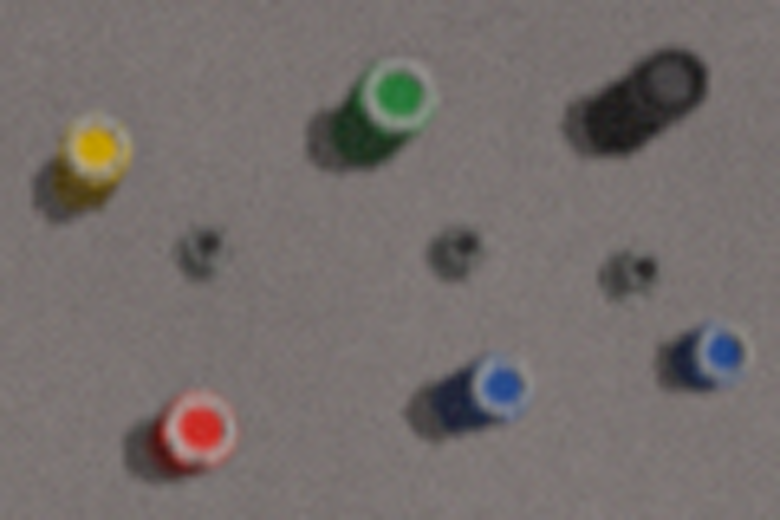

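```bash
cat >> h.py <<'E'
def blocks():
    K,M=T("top"); im=eyes.capture("top"); hsv=cv2.cvtColor(im,cv2.COLOR_RGB2HSV)
    R={}
    for n,lo,hi,seed in [("blue",100,125,(269,152)),("red",172,8,(295,161)),("yellow",20,32,(262,180)),("green",45,85,(287,188))]:
        H=hsv[...,0]; m=((H>=lo)&(H<=hi)) if lo<hi else ((H>=lo)|(H<=hi))
        m=(m&(hsv[...,1]>110)).astype(np.uint8); m=cv2.morphologyEx(m,cv2.MORPH_CLOSE,np.ones((9,9)))
        cs,_=cv2.findContours(m,cv2.RETR_EXTERNAL,cv2.CHAIN_APPROX_NONE)
        c=min(cs,key=lambda c:-cv2.pointPolygonTest(c,seed,True))
        # map contour to world plane, then fit rect
        w=np.array([pix2z(K,M,p[0],0.039)[:2] for p in c],np.float32)*1000
        r=cv2.minAreaRect(w); R[n]=np.array(r[0])/1000; print(n,R[n],"size mm",np.round(r[1],1),"ang",round(r[2],1))
    return R
E
python3 - <<'E'
from h import *
K,M=T("top")
for n,u,v,z in [("yellow",97,147,.086),("green",400,97,.086),("red",202,429,.086),("blue",500,386,.086),("short",724,353,.045),("black",673,82,.086)]:
    print(n,pix2z(K,M,(340+u/6.5-.4,140+v/6.5-.4),z))
R=blocks()
for a,b in [("blue","red"),("yellow","green"),("blue","yellow"),("red","green")]: print(a,b,np.linalg.norm(R[a]-R[b]),(R[b]-R[a]))
# cross check in side view
im=eyes.capture("side"); K,M=T("side")
for n,p in R.items():
    u=proj(K,M,np.append(p,.039)); cv2.circle(im,tuple(int(round(x)) for x in u),1,(255,255,255),-1)
for n,p in dict(y=(.5636,-.066),r=(.447,-.103)).items(): pass
K2,M2=T("top")
for u,v in [(97,147),(400,97),(202,429),(500,386)]:
    p=pix2z(K2,M2,(340+u/6.5-.4,140+v/6.5-.4),.086); q=proj(K,M,p); cv2.circle(im,tuple(int(round(x)) for x in q),1,(255,255,255),-1)
cv2.imwrite("pics/sideC.png",cv2.resize(im[130:330,270:430],None,fx=4,fy=3)[:,:,::-1])
E
```

```text
yellow [ 0.5699 -0.0657  0.086 ]
green [ 0.5918 -0.1946  0.086 ]
red [ 0.4502 -0.1087  0.086 ]
blue [ 0.4685 -0.2338  0.086 ]
short [ 0.4875 -0.3421  0.045 ]
black [ 0.5986 -0.3108  0.086 ]
blue [0.6034 0.1734] size mm [75.2 77.6] ang 70.1
red [0.577  0.1008] size mm [75.9 79.7] ang 70.4
yellow [0.5268 0.2004] size mm [77.3 78.5] ang 70.6
green [0.5005 0.1284] size mm [73.7 74. ] ang 70.1
blue red 0.07729284296252445 [-0.0264 -0.0726]
yellow green 0.0767187362157266 [-0.0262 -0.0721]
blue yellow 0.08119701205154295 [-0.0766  0.027 ]
red green 0.0812416164622553 [-0.0764  0.0276]
```

View pics/sideC.png

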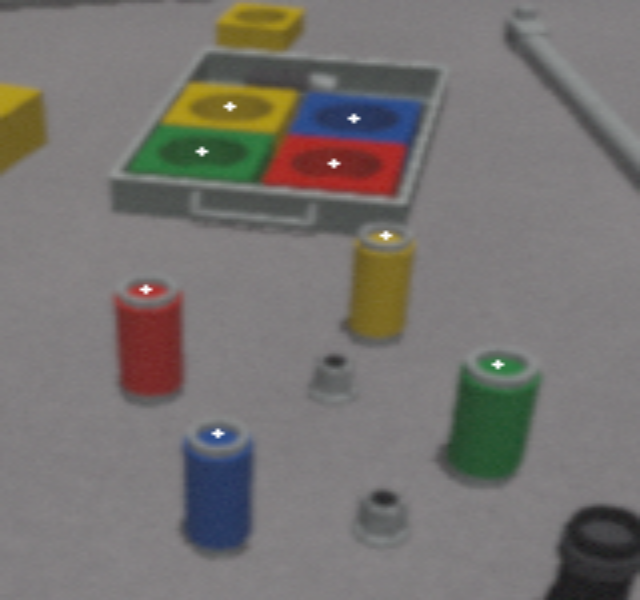

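Red, yellow, green and blue are the right long sockets: each is 86 mm tall with a coloured insert, and the cross-camera marks land on the mouths. The short blue (449,195 top) and bare black (440,155 top) are excluded. The tray blocks measure about 75 mm at 77 and 81 mm spacing, which fits the given sizes. Red goes first, with constant yaw.

>>> jog_arm(
  delta_pos=[
    [-0.23,-0.275,0],
    [-0.23,-0.275,0],
    [-0.23,-0.275,0],
    [-0.23,-0.275,0],
    [-0.23,-0.275,0],
    [-0.23,-0.275,0],
    [-0.23,-0.275,0],
    [-0.23,-0.275,0],
    [-0.23,-0.275,0],
    [-0.23,-0.275,0],
  ],
  angular=[
    [0,0,0],
    [0,0,0],
    [0,0,0],
    [0,0,0],
    [0,0,0],
    [0,0,0],
    [0,0,0],
    [0,0,0],
    [0,0,0],
    [0,0,0],
  ],
  hand=0.2,
  newtons=30,
)

```text
time: 2.35
tcp_pos: [0.3067, 0.2202, 0.2277]
ee_rot: [[-0.958, 0.286, 0.001], [0.286, 0.958, 0.0], [-0.001, 0.001, -1.0]]
contact_force: [0.7, 0.0, -0.1]
grip_width: 0.797
```

>>> jog_arm(
  delta_pos=[
    [-0.23,-0.275,0],
    [-0.23,-0.275,0],
    [-0.23,-0.275,0],
    [-0.23,-0.275,0],
    [-0.23,-0.275,0],
    [-0.23,-0.275,0],
    [-0.23,-0.275,0],
    [-0.23,-0.275,0],
    [-0.23,-0.275,0],
    [0,0,0],
  ],
  angular=[
    [0,0,0],
    [0,0,0],
    [0,0,0],
    [0,0,0],
    [0,0,0],
    [0,0,0],
    [0,0,0],
    [0,0,0],
    [0,0,0],
    [0,0,0],
  ],
)

```text
time: 3.35
tcp_pos: [0.4358, -0.0786, 0.2275]
ee_rot: [[-0.957, 0.291, 0.002], [0.291, 0.957, -0.002], [-0.002, -0.001, -1.0]]
contact_force: [-0.1, 0.4, -1.1]
grip_width: 0.8
```

```bash
cat >> h.py <<'E'
POS=dict(yellow=(.5699,-.0657),green=(.5918,-.1946),red=(.4502,-.1087),blue=(.4685,-.2338))
BLK=dict(blue=(.6034,.1734),red=(.577,.1008),yellow=(.5268,.2004),green=(.5005,.1284))
def to(x,y,z):
    o=env.get_obs(); d=np.array([x,y,z])-o["tcp_pos"]; R=np.array(o["ee_rot"])
    print("t",o["time"],"tcp",np.array(o["tcp_pos"]),"grip",o["grip_width"],"F",np.array(o["contact_force"]).round(1),"tilt",R[:,2].round(4),"x",R[:,0].round(4)); print("tool delta /10cm:",(R.T@d)*10)
E
python3 -c "
from h import *
to(*POS['red'],.2)
K,M=T('wrist',env.get_obs()); im=eyes.capture('wrist')
for c,p in POS.items():
    u=proj(K,M,np.append(p,.086)); print(c,u)
    if abs(u[0])<2000 and abs(u[1])<2000: cv2.circle(im,(int(u[0]),int(u[1])),2,(255,255,255),-1)
cv2.imwrite('pics/w1.png',im[:,:,::-1])"
```

```text
t 3.35 tcp [ 0.4358 -0.0786  0.2275] grip 0.7996522373386485 F [-0.1  0.4 -1.1] tilt [ 0.0016 -0.002  -1.    ] x [-0.9568  0.2907 -0.0021]
tool delta /10cm: [-0.2249 -0.2452  0.2755]
yellow [369.2468 306.6041]
green [265.8788 351.2384]
red [298.7588 218.2841]
blue [192.6509 266.3637]
```

View pics/w1.png

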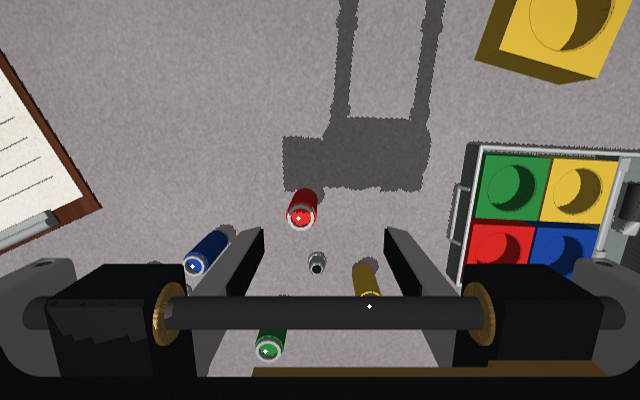

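The wrist marks agree with the mouths to about 4 px, or 4 mm. Red's mouth is at (302,214).

>>> jog_arm(
  delta_pos=[
    [-0.1,-0.115,0],
    [-0.1,-0.115,0],
    [0,0,0],
    [0,0,0.3],
    [0,0,0.3],
    [0,0,0.3],
    [0,0,0.3],
    [0,0,0.3],
    [0,0,0.145],
    [0,0,0],
  ],
  angular=[
    [0,0,0],
    [0,0,0],
    [0,0,0],
    [0,0,0],
    [0,0,0],
    [0,0,0],
    [0,0,0],
    [0,0,0],
    [0,0,0],
    [0,0,0],
  ],
)

```text
time: 4.4
tcp_pos: [0.4445, -0.1016, 0.0612]
ee_rot: [[-0.958, 0.286, -0.005], [0.286, 0.958, 0.002], [0.005, 0.001, -1.0]]
contact_force: [-0.2, 0.0, 0.5]
grip_width: 0.8
```

>>> jog_arm(
  delta_pos=[
    [0,0,0],
    [0,0,0],
    [0,0,0],
    [0,0,0],
    [0,0,0],
    [0,0,0],
    [0,0,0],
  ],
  angular=[
    [0,0,0],
    [0,0,0],
    [0,0,0],
    [0,0,0],
    [0,0,0],
    [0,0,0],
    [0,0,0],
  ],
  hand=1.0,
)

```text
time: 5.1
tcp_pos: [0.4465, -0.1032, 0.0634]
ee_rot: [[-0.958, 0.286, 0.001], [0.286, 0.958, -0.001], [-0.001, -0.001, -1.0]]
contact_force: [-0.4, -1.6, 3.2]
grip_width: 0.334
```

```bash
python3 -c "
from h import *
to(*BLK['red'],.2)
cv2.imwrite('pics/w2.png',eyes.capture('wrist')[:,:,::-1])"
```

```text
t 5.1 tcp [ 0.4465 -0.1032  0.0634] grip 0.3343576872017255 F [-0.4 -1.6  3.2] tilt [ 0.0007 -0.0009 -1.    ] x [-0.9581  0.2865 -0.0009]
tool delta /10cm: [-0.6667  2.3274 -1.3671]
```

View pics/w2.png

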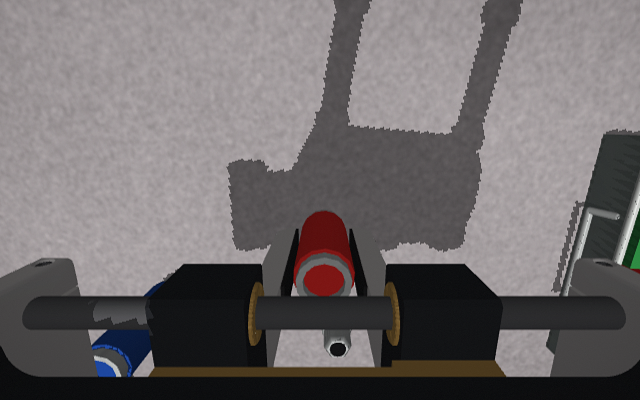

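The socket is held centrally: the opening is 31.4 mm and the mouth is at (323,278). Next is to lift and carry it.

>>> jog_arm(
  delta_pos=[
    [0,0,-0.25],
    [0,0,-0.35],
    [0,0,-0.35],
    [-0.07,0.25,-0.35],
    [-0.1,0.35,0],
    [-0.1,0.35,0],
    [-0.1,0.35,0],
    [-0.1,0.35,0],
    [-0.1,0.35,0],
    [-0.097,0.327,0],
  ],
  angular=[
    [0,0,0],
    [0,0,0],
    [0,0,0],
    [0,0,0],
    [0,0,0],
    [0,0,0],
    [0,0,0],
    [0,0,0],
    [0,0,0],
    [0,0,0],
  ],
)

```text
time: 6.15
tcp_pos: [0.5767, 0.103, 0.1917]
ee_rot: [[-0.958, 0.286, -0.003], [0.286, 0.958, 0.001], [0.003, 0.0, -1.0]]
contact_force: [0.3, -0.5, -3.0]
grip_width: 0.338
```

>>> jog_arm(
  delta_pos=[
    [0,0,0],
    [0,0,0],
    [0,0,0],
  ],
  angular=[
    [0,0,0],
    [0,0,0],
    [0,0,0],
  ],
)

```text
time: 6.45
tcp_pos: [0.5757, 0.1005, 0.1921]
ee_rot: [[-0.958, 0.287, -0.003], [0.287, 0.958, -0.0], [0.002, -0.001, -1.0]]
contact_force: [0.6, -0.4, -2.6]
grip_width: 0.335
```

```bash
python3 -c "
from h import *
to(*BLK['red'],.072)
cv2.imwrite('pics/w3.png',eyes.capture('wrist')[:,:,::-1])"
```

```text
t 6.45 tcp [0.5757 0.1005 0.1921] grip 0.33467457786407956 F [ 0.6 -0.4 -2.6] tilt [-0.0025 -0.0004 -1.    ] x [-0.9579  0.287   0.0023]
tool delta /10cm: [-0.0144  0.0081  1.2011]
```

View pics/w3.png

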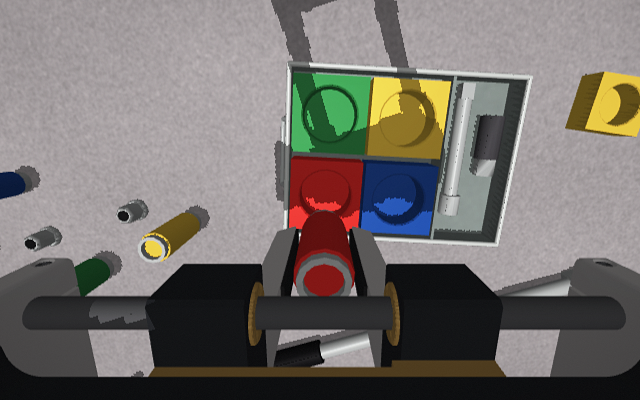

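```bash
python3 -c "
from h import *
K,M=T('wrist',env.get_obs())
for c in BLK:
  print(c,proj(K,M,np.append(BLK[c],.039)))
c='yellow';print(c,proj(K,M,np.append(POS[c],.086)))
print(pix2z(K,M,(325,193),.039),pix2z(K,M,(330,114),.039),pix2z(K,M,(154,248),.086))
im=cv2.imread('pics/w3.png'); cv2.imwrite('pics/w3c.png',cv2.resize(im[60:260,270:470],None,fx=3,fy=3))
"
```

```text
blue [397.1333 199.8425]
red [323.5303 195.6751]
yellow [405.8778 119.7176]
green [328.0963 114.944 ]
yellow [149.4522 249.9848]
[0.5747 0.1031 0.039 ] [0.5002 0.1304 0.039 ] [ 0.5693 -0.0608  0.086 ]
```

View pics/w3c.png

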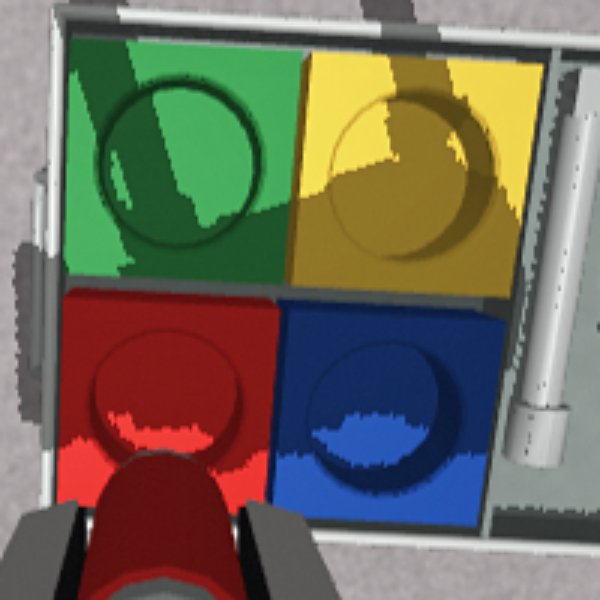

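The well centres agree with the block estimates to about 2 px. Next is to lower and release.

>>> jog_arm(
  delta_pos=[
    [0,0.02,0.3],
    [0,0,0.3],
    [0,0,0.25],
    [0,0,0.15],
    [0,0,0.12],
    [0,0,0.07],
    [0,0,0],
    [0,0,0],
  ],
  angular=[
    [0,0,0],
    [0,0,0],
    [0,0,0],
    [0,0,0],
    [0,0,0],
    [0,0,0],
    [0,0,0],
    [0,0,0],
  ],
)

```text
time: 7.3
tcp_pos: [0.578, 0.1028, 0.0747]
ee_rot: [[-0.958, 0.287, 0.001], [0.287, 0.958, 0.0], [-0.001, 0.001, -1.0]]
contact_force: [-0.6, -0.8, -2.7]
grip_width: 0.337
```

>>> jog_arm(
  delta_pos=[
    [0,0,0],
    [0,0,0],
    [0,0,0],
    [0,0,0],
  ],
  angular=[
    [0,0,0],
    [0,0,0],
    [0,0,0],
    [0,0,0],
  ],
  hand=0.4,
)

```text
time: 7.7
tcp_pos: [0.5779, 0.1031, 0.0745]
ee_rot: [[-0.958, 0.287, 0.001], [0.287, 0.958, 0.0], [-0.001, 0.0, -1.0]]
contact_force: [0.5, -0.9, -0.2]
grip_width: 0.592
```

>>> jog_arm(
  delta_pos=[
    [0,0,-0.2],
    [0,0,-0.3],
    [0,0,-0.35],
    [0,0,-0.35],
    [0,0,0],
    [0,0,0],
  ],
  angular=[
    [0,0,0],
    [0,0,0],
    [0,0,0],
    [0,0,0],
    [0,0,0],
    [0,0,0],
  ],
)

```text
time: 8.3
tcp_pos: [0.5778, 0.103, 0.1948]
ee_rot: [[-0.958, 0.287, 0.002], [0.287, 0.958, 0.0], [-0.002, 0.001, -1.0]]
contact_force: [-0.2, -1.1, -0.2]
grip_width: 0.596
```

```bash
python3 -c "
from h import *
to(.5697,-.0635,.2)
im=eyes.capture('wrist');cv2.imwrite('pics/w4.png',im[:,:,::-1])
im=eyes.capture('side');cv2.imwrite('pics/s4.png',cv2.resize(im[120:320,260:460],None,fx=3,fy=3)[:,:,::-1])"
```

```text
t 8.3 tcp [0.5778 0.103  0.1948] grip 0.5959996492525261 F [-0.2 -1.1 -0.2] tilt [ 0.0021  0.0002 -1.    ] x [-0.958   0.2866 -0.0019]
tool delta /10cm: [-0.3999 -1.6187 -0.0522]
```

View pics/w4.png

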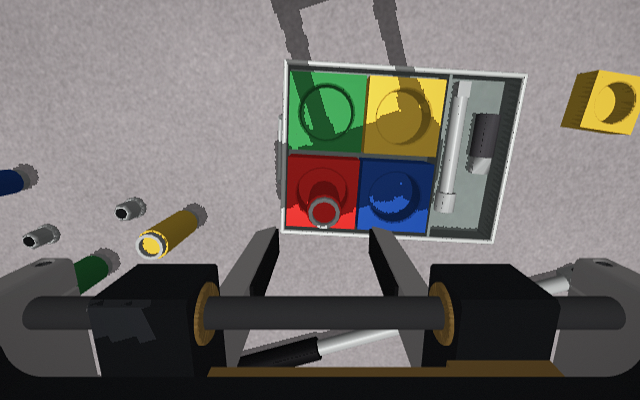

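View pics/s4.png

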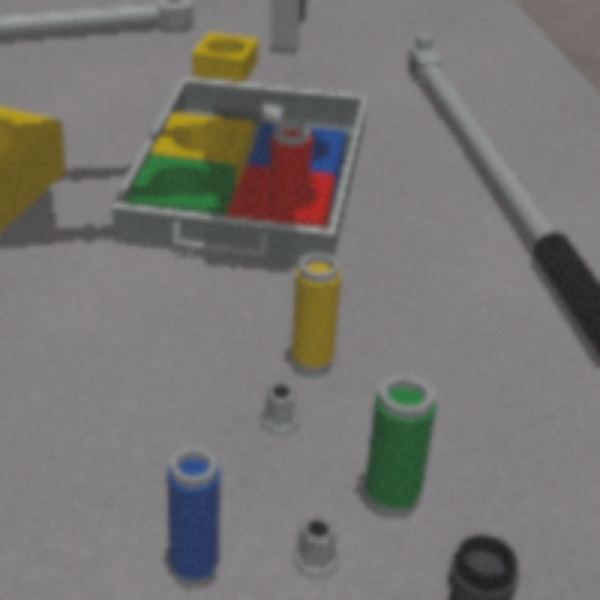

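Red is standing in its well. Yellow is next.

>>> jog_arm(
  delta_pos=[
    [-0.08,-0.32,0],
    [-0.08,-0.32,0],
    [-0.08,-0.32,0],
    [-0.08,-0.32,0],
    [-0.08,-0.34,0],
    [0,0,0],
    [0,0,0],
    [0,0,0.3],
  ],
  angular=[
    [0,0,0],
    [0,0,0],
    [0,0,0],
    [0,0,0],
    [0,0,0],
    [0,0,0],
    [0,0,0],
    [0,0,0],
  ],
  hand=0.2,
)

```text
time: 9.2
tcp_pos: [0.5719, -0.0633, 0.1663]
ee_rot: [[-0.958, 0.287, 0.007], [0.287, 0.958, -0.001], [-0.007, 0.001, -1.0]]
contact_force: [0.1, 0.2, -0.4]
grip_width: 0.799
```

```bash
python3 -c "
from h import *
to(.5697,-.0635,.063)
K,M=T('wrist',env.get_obs());im=eyes.capture('wrist');cv2.imwrite('pics/w5.png',im[:,:,::-1])
print(proj(K,M,(.5697,-.0635,.086)))"
```

```text
t 9.2 tcp [ 0.5719 -0.0633  0.1663] grip 0.7987861563060719 F [ 0.1  0.2 -0.4] tilt [ 0.0071 -0.0007 -1.    ] x [-0.958   0.2865 -0.007 ]
tool delta /10cm: [ 0.0281 -0.0094  1.0325]
[321.0934 211.4353]
```

View pics/w5.png

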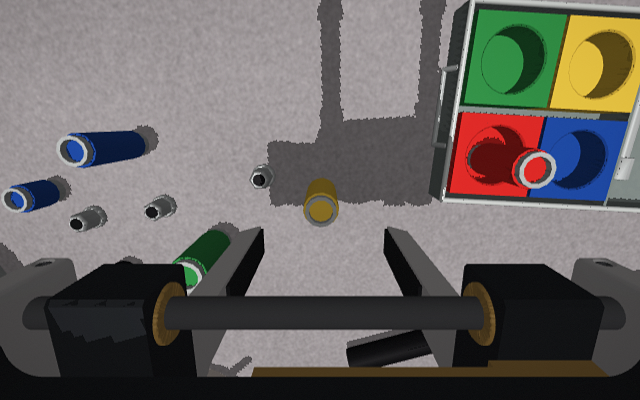

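Yellow's mouth is at (320,210) and was predicted at (321,211).

>>> jog_arm(
  delta_pos=[
    [0.02,0,0.3],
    [0,0,0.3],
    [0,0,0.25],
    [0,0,0.18],
    [0,0,0],
    [0,0,0],
  ],
  angular=[
    [0,0,0],
    [0,0,0],
    [0,0,0],
    [0,0,0],
    [0,0,0],
    [0,0,0],
  ],
)

```text
time: 9.85
tcp_pos: [0.5673, -0.0621, 0.0609]
ee_rot: [[-0.958, 0.286, -0.001], [0.286, 0.958, 0.001], [0.001, 0.0, -1.0]]
contact_force: [0.3, -0.1, -0.4]
grip_width: 0.799
```

>>> jog_arm(
  delta_pos=[
    [0,0,0],
    [0,0,0],
    [0,0,0],
    [0,0,0],
    [0,0,0],
    [0,0,0],
    [0,0,0],
  ],
  angular=[
    [0,0,0],
    [0,0,0],
    [0,0,0],
    [0,0,0],
    [0,0,0],
    [0,0,0],
    [0,0,0],
  ],
  hand=1.0,
)

```text
time: 10.55
tcp_pos: [0.5674, -0.0634, 0.0611]
ee_rot: [[-0.958, 0.287, 0.0], [0.287, 0.958, -0.0], [-0.0, -0.0, -1.0]]
contact_force: [-0.4, -0.5, 1.4]
grip_width: 0.315
```

```bash
python3 -c "
from h import *
to(*BLK['yellow'],.2)
cv2.imwrite('pics/w6.png',eyes.capture('wrist')[:,:,::-1])"
```

```text
t 10.55 tcp [ 0.5674 -0.0634  0.0611] grip 0.3153015517125679 F [-0.4 -0.5  1.4] tilt [ 0.0001 -0.0003 -1.    ] x [-0.958   0.2867 -0.0002]
tool delta /10cm: [ 1.1453  2.4101 -1.3896]
```

View pics/w6.png

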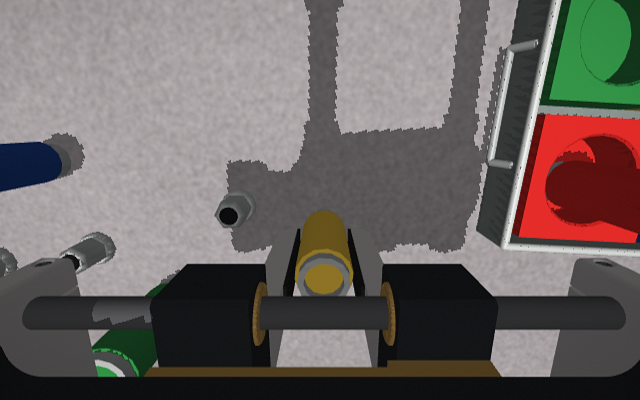

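Yellow is gripped centrally.

>>> jog_arm(
  delta_pos=[
    [0,0,-0.25],
    [0,0,-0.35],
    [0,0,-0.4],
    [0.1,0.2,-0.4],
    [0.18,0.38,0],
    [0.18,0.38,0],
    [0.18,0.38,0],
    [0.18,0.38,0],
    [0.18,0.38,0],
    [0.145,0.32,0],
  ],
  angular=[
    [0,0,0],
    [0,0,0],
    [0,0,0],
    [0,0,0],
    [0,0,0],
    [0,0,0],
    [0,0,0],
    [0,0,0],
    [0,0,0],
    [0,0,0],
  ],
)

```text
time: 11.6
tcp_pos: [0.5258, 0.2037, 0.2003]
ee_rot: [[-0.958, 0.286, -0.002], [0.286, 0.958, 0.0], [0.002, -0.0, -1.0]]
contact_force: [0.2, 0.0, -3.4]
grip_width: 0.313
```

>>> jog_arm(
  delta_pos=[
    [0,0,0],
    [0,0,0],
    [0,0,0],
  ],
  angular=[
    [0,0,0],
    [0,0,0],
    [0,0,0],
  ],
)

```text
time: 11.9
tcp_pos: [0.527, 0.2006, 0.2005]
ee_rot: [[-0.958, 0.287, -0.001], [0.287, 0.958, -0.001], [0.001, -0.001, -1.0]]
contact_force: [-0.3, -0.1, -2.8]
grip_width: 0.313
```

```bash
python3 -c "
from h import *
to(*BLK['yellow'],.071)
K,M=T('wrist',env.get_obs())
for c in BLK:
  print(c,proj(K,M,np.append(BLK[c],.039)))
cv2.imwrite('pics/w7.png',eyes.capture('wrist')[:,:,::-1])"
```

```text
t 11.9 tcp [0.527  0.2006 0.2005] grip 0.3131430029917293 F [-0.3 -0.1 -2.8] tilt [-0.0009 -0.0009 -1.    ] x [-0.9579  0.2872  0.0006]
tool delta /10cm: [ 0.0003 -0.0013  1.2947]
blue [319.1411 262.742 ]
red [250.9289 259.0282]
yellow [322.5293 192.8565]
green [250.7616 188.6495]
```

View pics/w7.png

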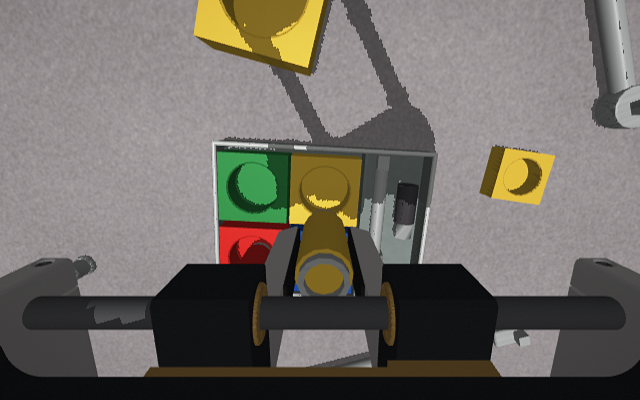

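The yellow well is at (324,190) and was predicted at (322,193), so I'll lower.

>>> jog_arm(
  delta_pos=[
    [0.01,0.02,0.3],
    [0,0,0.35],
    [0,0,0.3],
    [0,0,0.18],
    [0,0,0.1],
    [0,0,0.05],
    [0,0,0],
    [0,0,0],
  ],
  angular=[
    [0,0,0],
    [0,0,0],
    [0,0,0],
    [0,0,0],
    [0,0,0],
    [0,0,0],
    [0,0,0],
    [0,0,0],
  ],
)

```text
time: 12.75
tcp_pos: [0.5277, 0.2037, 0.074]
ee_rot: [[-0.958, 0.287, 0.002], [0.287, 0.958, 0.001], [-0.002, 0.001, -1.0]]
contact_force: [0.0, 0.5, -2.7]
grip_width: 0.315
```

>>> jog_arm(
  delta_pos=[
    [0,0,0],
    [0,0,0],
    [0,0,0],
    [0,0,0],
  ],
  angular=[
    [0,0,0],
    [0,0,0],
    [0,0,0],
    [0,0,0],
  ],
  hand=0.4,
)

```text
time: 13.15
tcp_pos: [0.5271, 0.2039, 0.0735]
ee_rot: [[-0.958, 0.287, 0.001], [0.287, 0.958, 0.0], [-0.001, 0.001, -1.0]]
contact_force: [0.6, -0.6, -0.2]
grip_width: 0.592
```

>>> jog_arm(
  delta_pos=[
    [0,0,-0.2],
    [0,0,-0.3],
    [0,0,-0.35],
    [0,0,-0.4],
    [0,0,0],
    [0,0,0],
  ],
  angular=[
    [0,0,0],
    [0,0,0],
    [0,0,0],
    [0,0,0],
    [0,0,0],
    [0,0,0],
  ],
)

```text
time: 13.75
tcp_pos: [0.527, 0.2039, 0.1988]
ee_rot: [[-0.958, 0.287, 0.002], [0.287, 0.958, 0.001], [-0.002, 0.001, -1.0]]
contact_force: [1.2, 0.6, -0.8]
grip_width: 0.599
```

```bash
python3 -c "
from h import *
to(*POS['green'],.2)
im=eyes.capture('wrist');cv2.imwrite('pics/w8.png',im[:,:,::-1])"
```

```text
t 13.75 tcp [0.527  0.2039 0.1988] grip 0.5988217542268875 F [ 1.2  0.6 -0.8] tilt [ 0.0021  0.0006 -1.    ] x [-0.9581  0.2866 -0.0019]
tool delta /10cm: [-1.7625 -3.6322 -0.0125]
```

View pics/w8.png

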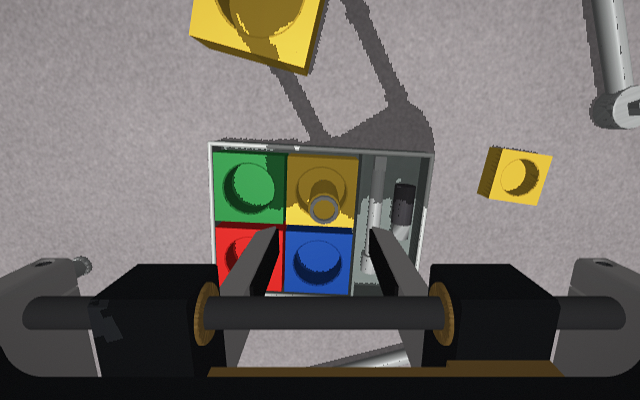

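Yellow is standing in its well. Green is next.

>>> jog_arm(
  delta_pos=[
    [-0.2,-0.4,0],
    [-0.2,-0.4,0],
    [-0.2,-0.4,0],
    [-0.2,-0.4,0],
    [-0.2,-0.4,0],
    [-0.2,-0.4,0],
    [-0.2,-0.4,0],
    [-0.2,-0.45,0],
    [-0.15,-0.35,0],
    [0,0,0],
  ],
  angular=[
    [0,0,0],
    [0,0,0],
    [0,0,0],
    [0,0,0],
    [0,0,0],
    [0,0,0],
    [0,0,0],
    [0,0,0],
    [0,0,0],
    [0,0,0],
  ],
  hand=0.2,
)

```text
time: 14.8
tcp_pos: [0.5906, -0.1961, 0.195]
ee_rot: [[-0.957, 0.291, -0.003], [0.291, 0.957, -0.001], [0.003, -0.002, -1.0]]
contact_force: [0.1, 0.5, -0.1]
grip_width: 0.802
```

>>> jog_arm(
  delta_pos=[
    [0,0,0.2],
    [0,0,0.1],
    [0,0,0],
  ],
  angular=[
    [0,0,0],
    [0,0,0],
    [0,0,0],
  ],
)

```text
time: 15.1
tcp_pos: [0.5892, -0.1896, 0.1649]
ee_rot: [[-0.958, 0.286, -0.006], [0.286, 0.958, 0.003], [0.007, 0.001, -1.0]]
contact_force: [0.1, -0.3, -0.3]
grip_width: 0.802
```

```bash
python3 -c "
from h import *
to(*POS['green'],.063)
K,M=T('wrist',env.get_obs());im=eyes.capture('wrist');cv2.imwrite('pics/w9.png',im[:,:,::-1])
print(proj(K,M,np.append(POS['green'],.086)))"
```

```text
t 15.1 tcp [ 0.5892 -0.1896  0.1649] grip 0.8021705283576455 F [ 0.1 -0.3 -0.3] tilt [-0.0059  0.0031 -1.    ] x [-0.9582  0.2861  0.0066]
tool delta /10cm: [-0.0454 -0.0415  1.0185]
[317.1266 220.2617]
```

View pics/w9.png

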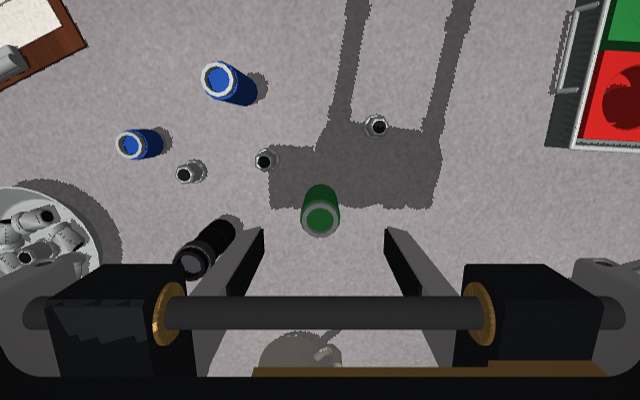

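>>> jog_arm(
  delta_pos=[
    [-0.03,-0.025,0.3],
    [0,0,0.3],
    [0,0,0.25],
    [0,0,0.17],
    [0,0,0],
    [0,0,0],
  ],
  angular=[
    [0,0,0],
    [0,0,0],
    [0,0,0],
    [0,0,0],
    [0,0,0],
    [0,0,0],
  ],
)

```text
time: 15.75
tcp_pos: [0.5939, -0.1942, 0.0666]
ee_rot: [[-0.958, 0.286, 0.001], [0.286, 0.958, -0.0], [-0.001, 0.0, -1.0]]
contact_force: [0.6, -0.4, -0.2]
grip_width: 0.801
```

>>> jog_arm(
  delta_pos=[
    [0,0,0],
    [0,0,0],
    [0,0,0],
    [0,0,0],
    [0,0,0],
    [0,0,0],
    [0,0,0],
  ],
  angular=[
    [0,0,0],
    [0,0,0],
    [0,0,0],
    [0,0,0],
    [0,0,0],
    [0,0,0],
    [0,0,0],
  ],
  hand=1.0,
)

```text
time: 16.45
tcp_pos: [0.5934, -0.1946, 0.0661]
ee_rot: [[-0.958, 0.287, 0.0], [0.287, 0.958, 0.0], [-0.0, 0.0, -1.0]]
contact_force: [0.1, 0.1, 1.6]
grip_width: 0.354
```

```bash
python3 -c "
from h import *
to(*BLK['green'],.2)
cv2.imwrite('pics/w10.png',eyes.capture('wrist')[:,:,::-1])"
```

```text
t 16.45 tcp [ 0.5934 -0.1946  0.0661] grip 0.35394285782146645 F [0.1 0.1 1.6] tilt [ 0.0002  0.     -1.    ] x [-0.958   0.2868 -0.0002]
tool delta /10cm: [ 1.8159  2.8277 -1.3391]
```

View pics/w10.png

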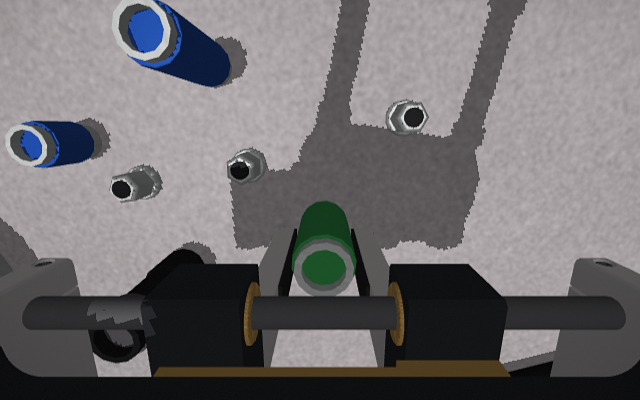

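Green is held with a 33.3 mm opening, and the socket sits about 2–3 mm toward +x of the tool. I'll compensate when placing it.

>>> jog_arm(
  delta_pos=[
    [0,0,-0.25],
    [0,0,-0.35],
    [0,0,-0.4],
    [0.17,0.27,-0.35],
    [0.27,0.42,0],
    [0.27,0.42,0],
    [0.27,0.42,0],
    [0.27,0.42,0],
    [0.27,0.42,0],
    [0.27,0.46,0],
  ],
  angular=[
    [0,0,0],
    [0,0,0],
    [0,0,0],
    [0,0,0],
    [0,0,0],
    [0,0,0],
    [0,0,0],
    [0,0,0],
    [0,0,0],
    [0,0,0],
  ],
)

```text
time: 17.5
tcp_pos: [0.5022, 0.1262, 0.2004]
ee_rot: [[-0.958, 0.287, -0.001], [0.287, 0.958, -0.0], [0.001, -0.0, -1.0]]
contact_force: [1.6, 1.1, -3.2]
grip_width: 0.353
```

>>> jog_arm(
  delta_pos=[
    [0,0,0],
    [0,0,0],
    [0,0,0],
  ],
  angular=[
    [0,0,0],
    [0,0,0],
    [0,0,0],
  ],
)

```text
time: 17.8
tcp_pos: [0.5039, 0.1238, 0.2006]
ee_rot: [[-0.958, 0.287, -0.001], [0.287, 0.958, -0.001], [0.0, -0.001, -1.0]]
contact_force: [-0.4, -0.2, -3.1]
grip_width: 0.358
```

```bash
python3 -c "
from h import *
to(*BLK['green'],.0755)
K,M=T('wrist',env.get_obs())
for c in BLK:
  print(c,proj(K,M,np.append(BLK[c],.039)))
cv2.imwrite('pics/w11.png',eyes.capture('wrist')[:,:,::-1])"
```

```text
t 17.8 tcp [0.5039 0.1238 0.2006] grip 0.357897397789964 F [-0.4 -0.2 -3.1] tilt [-0.0005 -0.0008 -1.    ] x [-0.9579  0.287   0.0003]
tool delta /10cm: [0.0449 0.0353 1.2506]
blue [389.837  262.8408]
red [321.8143 259.1188]
yellow [397.5138 192.9669]
green [325.9577 188.7468]
```

View pics/w11.png

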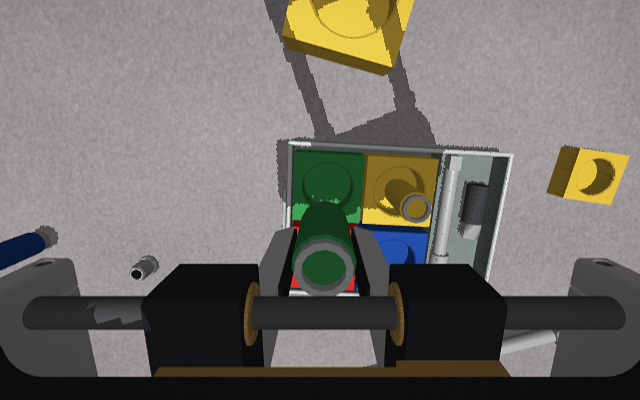

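>>> jog_arm(
  delta_pos=[
    [0.035,0.05,0.3],
    [0,0,0.35],
    [0,0,0.25],
    [0,0,0.18],
    [0,0,0.12],
    [0,0,0.06],
    [0,0,0],
    [0,0,0],
  ],
  angular=[
    [0,0,0],
    [0,0,0],
    [0,0,0],
    [0,0,0],
    [0,0,0],
    [0,0,0],
    [0,0,0],
    [0,0,0],
  ],
)

```text
time: 18.65
tcp_pos: [0.5029, 0.13, 0.0756]
ee_rot: [[-0.958, 0.288, 0.002], [0.288, 0.958, 0.0], [-0.002, 0.001, -1.0]]
contact_force: [-0.0, -0.2, -2.4]
grip_width: 0.355
```

>>> jog_arm(
  delta_pos=[
    [0,0,0],
    [0,0,0],
    [0,0,0],
    [0,0,0],
  ],
  angular=[
    [0,0,0],
    [0,0,0],
    [0,0,0],
    [0,0,0],
  ],
  hand=0.4,
)

```text
time: 19.05
tcp_pos: [0.5021, 0.1305, 0.0753]
ee_rot: [[-0.958, 0.287, 0.001], [0.287, 0.958, 0.0], [-0.001, 0.0, -1.0]]
contact_force: [-0.4, 0.4, 0.9]
grip_width: 0.597
```

>>> jog_arm(
  delta_pos=[
    [0,0,-0.2],
    [0,0,-0.3],
    [0,0,-0.35],
    [0,0,-0.4],
    [0,0,0],
    [0,0,0],
  ],
  angular=[
    [0,0,0],
    [0,0,0],
    [0,0,0],
    [0,0,0],
    [0,0,0],
    [0,0,0],
  ],
)

```text
time: 19.65
tcp_pos: [0.5022, 0.1306, 0.2007]
ee_rot: [[-0.958, 0.287, 0.002], [0.287, 0.958, 0.0], [-0.002, 0.001, -1.0]]
contact_force: [-1.2, -0.9, -0.9]
grip_width: 0.599
```

```bash
python3 -c "
from h import *
to(*POS['blue'],.2)
im=eyes.capture('wrist');cv2.imwrite('pics/w12.png',im[:,:,::-1])"
```

```text
t 19.65 tcp [0.5022 0.1306 0.2007] grip 0.5994047832032086 F [-1.2 -0.9 -0.9] tilt [ 0.0022  0.0004 -1.    ] x [-0.9581  0.2866 -0.002 ]
tool delta /10cm: [-0.7212 -3.5875  0.0052]
```

View pics/w12.png

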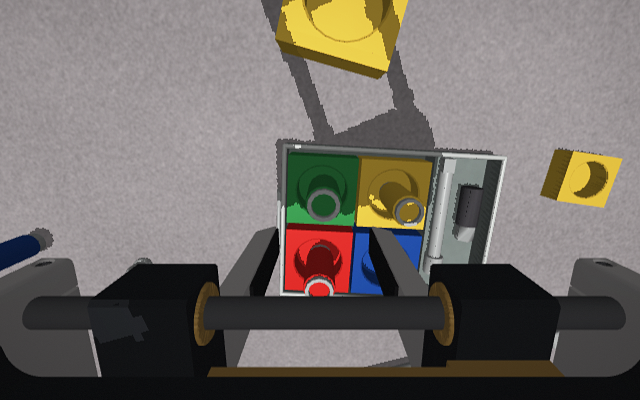

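Green is standing in its well. The long blue is next.

>>> jog_arm(
  delta_pos=[
    [-0.08,-0.4,0],
    [-0.08,-0.4,0],
    [-0.08,-0.4,0],
    [-0.08,-0.4,0],
    [-0.08,-0.4,0],
    [-0.08,-0.4,0],
    [-0.08,-0.4,0],
    [-0.08,-0.4,0],
    [-0.06,-0.36,0],
    [0,0,0],
  ],
  angular=[
    [0,0,0],
    [0,0,0],
    [0,0,0],
    [0,0,0],
    [0,0,0],
    [0,0,0],
    [0,0,0],
    [0,0,0],
    [0,0,0],
    [0,0,0],
  ],
  hand=0.2,
)

```text
time: 20.7
tcp_pos: [0.4656, -0.2344, 0.1977]
ee_rot: [[-0.957, 0.291, -0.003], [0.291, 0.957, -0.0], [0.003, -0.001, -1.0]]
contact_force: [-0.1, 0.3, 0.1]
grip_width: 0.801
```

>>> jog_arm(
  delta_pos=[
    [0,0,0.2],
    [0,0,0.1],
    [0,0,0],
    [0,0,0],
  ],
  angular=[
    [0,0,0],
    [0,0,0],
    [0,0,0],
    [0,0,0],
  ],
)

```text
time: 21.1
tcp_pos: [0.4667, -0.2298, 0.1694]
ee_rot: [[-0.958, 0.286, -0.001], [0.286, 0.958, 0.001], [0.001, 0.001, -1.0]]
contact_force: [0.2, 0.1, 0.6]
grip_width: 0.797
```

```bash
python3 -c "
from h import *
to(*POS['blue'],.063)
K,M=T('wrist',env.get_obs());im=eyes.capture('wrist');cv2.imwrite('pics/w13.png',im[:,:,::-1])
print(proj(K,M,np.append(POS['blue'],.086)))"
```

```text
t 21.1 tcp [ 0.4667 -0.2298  0.1694] grip 0.7973123454721783 F [0.2 0.1 0.6] tilt [-0.0012  0.001  -1.    ] x [-0.9583  0.2859  0.0014]
tool delta /10cm: [-0.0302 -0.0335  1.0643]
[318.1846 216.9463]
```

View pics/w13.png

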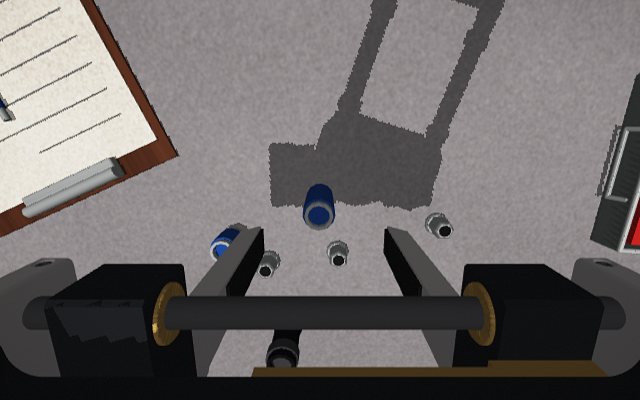

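>>> jog_arm(
  delta_pos=[
    [-0.015,-0.03,0.3],
    [0,0,0.3],
    [0,0,0.25],
    [0,0,0.2],
    [0,0,0],
    [0,0,0],
  ],
  angular=[
    [0,0,0],
    [0,0,0],
    [0,0,0],
    [0,0,0],
    [0,0,0],
    [0,0,0],
  ],
)

```text
time: 21.75
tcp_pos: [0.4681, -0.2341, 0.0656]
ee_rot: [[-0.958, 0.286, 0.001], [0.286, 0.958, -0.0], [-0.001, -0.0, -1.0]]
contact_force: [0.2, -0.5, -0.2]
grip_width: 0.8
```

>>> jog_arm(
  delta_pos=[
    [0,0,0],
    [0,0,0],
    [0,0,0],
    [0,0,0],
    [0,0,0],
    [0,0,0],
    [0,0,0],
  ],
  angular=[
    [0,0,0],
    [0,0,0],
    [0,0,0],
    [0,0,0],
    [0,0,0],
    [0,0,0],
    [0,0,0],
  ],
  hand=1.0,
)

```text
time: 22.45
tcp_pos: [0.4675, -0.234, 0.065]
ee_rot: [[-0.958, 0.287, 0.0], [0.287, 0.958, 0.0], [-0.0, 0.0, -1.0]]
contact_force: [0.6, 0.5, 0.4]
grip_width: 0.289
```

```bash
python3 -c "
from h import *
to(*BLK['blue'],.21)
cv2.imwrite('pics/w14.png',eyes.capture('wrist')[:,:,::-1])"
```

```text
t 22.45 tcp [ 0.4675 -0.234   0.065 ] grip 0.2891084975034895 F [0.6 0.5 0.4] tilt [ 0.0001  0.     -1.    ] x [-0.958   0.2868 -0.0001]
tool delta /10cm: [-0.1342  4.293  -1.4499]
```

View pics/w14.png

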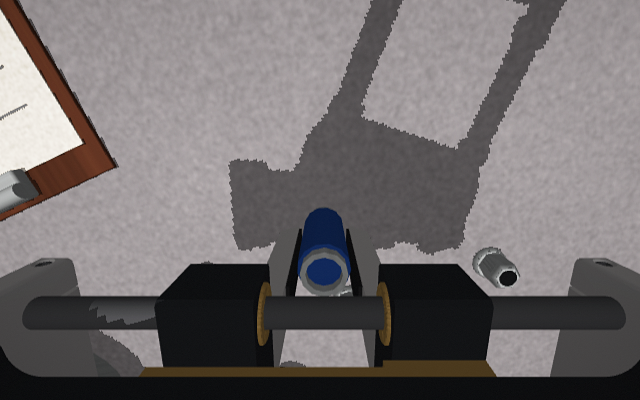

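The long blue is held with a 27 mm opening. It goes over the tray with its bottom at about 0.145 m, against placed tops at 0.095 m.

>>> jog_arm(
  delta_pos=[
    [0,0,-0.3],
    [0,0,-0.4],
    [0,0.1,-0.45],
    [0,0.3,-0.3],
    [-0.02,0.45,0],
    [-0.02,0.45,0],
    [-0.02,0.45,0],
    [-0.03,0.45,0],
    [-0.03,0.45,0],
    [-0.02,0.45,0],
  ],
  angular=[
    [0,0,0],
    [0,0,0],
    [0,0,0],
    [0,0,0],
    [0,0,0],
    [0,0,0],
    [0,0,0],
    [0,0,0],
    [0,0,0],
    [0,0,0],
  ],
)

```text
time: 23.5
tcp_pos: [0.5696, 0.0608, 0.2092]
ee_rot: [[-0.958, 0.287, -0.001], [0.287, 0.958, -0.0], [0.001, -0.0, -1.0]]
contact_force: [0.9, -0.5, -2.5]
grip_width: 0.295
```

>>> jog_arm(
  delta_pos=[
    [0,0.45,0],
    [0,0.45,0],
    [0,0.29,0],
    [0,0,0],
    [0,0,0],
    [0,0,0],
  ],
  angular=[
    [0,0,0],
    [0,0,0],
    [0,0,0],
    [0,0,0],
    [0,0,0],
    [0,0,0],
  ],
)

```text
time: 24.1
tcp_pos: [0.6032, 0.172, 0.2093]
ee_rot: [[-0.958, 0.287, -0.002], [0.287, 0.958, -0.001], [0.001, -0.001, -1.0]]
contact_force: [0.0, -0.5, -2.2]
grip_width: 0.291
```

```bash
python3 -c "
from h import *
to(*BLK['blue'],.0745)
K,M=T('wrist',env.get_obs())
for c in BLK:
  print(c,proj(K,M,np.append(BLK[c],.039)))
cv2.imwrite('pics/w15.png',eyes.capture('wrist')[:,:,::-1])"
```

```text
t 24.1 tcp [0.6032 0.172  0.2093] grip 0.29131512851182956 F [ 0.  -0.5 -2.2] tilt [-0.0016 -0.0009 -1.    ] x [-0.9579  0.2872  0.0013]
tool delta /10cm: [0.0007 0.0155 1.3484]
blue [324.1041 191.0907]
red [253.6486 187.0571]
yellow [327.9154 114.279 ]
green [253.6514 109.694 ]
```

View pics/w15.png

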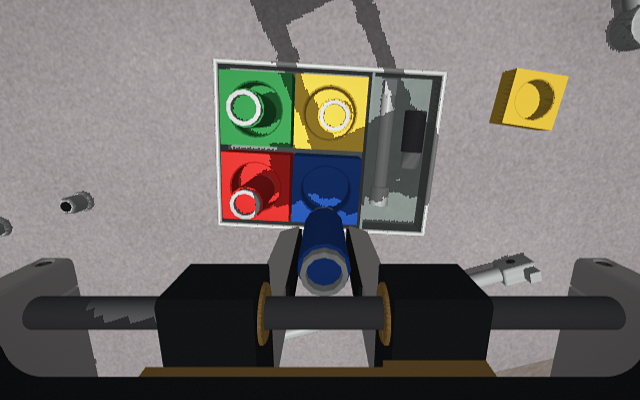

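>>> jog_arm(
  delta_pos=[
    [0,0.03,0.35],
    [0,0,0.35],
    [0,0,0.3],
    [0,0,0.18],
    [0,0,0.11],
    [0,0,0.06],
    [0,0,0],
    [0,0,0],
  ],
  angular=[
    [0,0,0],
    [0,0,0],
    [0,0,0],
    [0,0,0],
    [0,0,0],
    [0,0,0],
    [0,0,0],
    [0,0,0],
  ],
)

```text
time: 24.95
tcp_pos: [0.6056, 0.1758, 0.0761]
ee_rot: [[-0.958, 0.287, 0.002], [0.287, 0.958, 0.0], [-0.002, 0.001, -1.0]]
contact_force: [-0.2, 0.1, -3.3]
grip_width: 0.293
```

>>> jog_arm(
  delta_pos=[
    [0,0,0],
    [0,0,0],
    [0,0,0],
    [0,0,0],
  ],
  angular=[
    [0,0,0],
    [0,0,0],
    [0,0,0],
    [0,0,0],
  ],
  hand=0.45,
)

```text
time: 25.35
tcp_pos: [0.605, 0.176, 0.0755]
ee_rot: [[-0.958, 0.287, 0.001], [0.287, 0.958, 0.0], [-0.001, 0.001, -1.0]]
contact_force: [-0.4, -0.6, 0.7]
grip_width: 0.548
```

>>> jog_arm(
  delta_pos=[
    [0,0,-0.2],
    [0,0,-0.3],
    [0,0,-0.35],
    [0,0,-0.4],
    [0.2,-0.3,-0.3],
    [0.2,-0.4,0],
    [0.2,-0.4,0],
    [0.2,-0.4,0],
    [0.2,-0.4,0],
    [0,0,0],
  ],
  angular=[
    [0,0,0],
    [0,0,0],
    [0,0,0],
    [0,0,0],
    [0,0,0],
    [0,0,0],
    [0,0,0],
    [0,0,0],
    [0,0,0],
    [0,0,0],
  ],
)

```text
time: 26.35
tcp_pos: [0.4504, 0.02, 0.2303]
ee_rot: [[-0.957, 0.29, -0.002], [0.29, 0.957, -0.002], [0.001, -0.002, -1.0]]
contact_force: [0.0, 1.2, 0.5]
grip_width: 0.553
```

```bash
python3 -c "
from h import *
to(.4,0,.25)
cv2.imwrite('pics/w16.png',eyes.capture('wrist')[:,:,::-1])
im=eyes.capture('top');K,M=T('top')
for c,p in BLK.items(): print(c,'mouth expected px',proj(K,M,np.append(p,.095)))
a=cv2.resize(im[130:220,210:320],None,fx=7,fy=6.5);cv2.imwrite('pics/t16.png',a[:,:,::-1])
im=eyes.capture('side');cv2.imwrite('pics/s16.png',cv2.resize(im[120:390,250:470],None,fx=3,fy=2.2)[:,:,::-1])
K,M=T('top')
for n in ['short_blue','bare_black','socket_blue','socket_yellow','socket_red','socket_green']:
  eyes
  for d in finder.look_for('side',n)[:2]:
    Ks,Ms=T('side'); print(n,round(d['confidence'],2),(Ms@np.append(d['xyz'],1))[:3])
"
```

```text
t 26.35 tcp [0.4504 0.02   0.2303] grip 0.55270951971331 F [0.  1.2 0.5] tilt [-0.0021 -0.0016 -1.    ] x [-0.957   0.2901  0.0015]
tool delta /10cm: [ 0.4249 -0.3386 -0.1958]
blue mouth expected px [267.4143 149.3413]
red mouth expected px [293.8071 158.8646]
yellow mouth expected px [256.9043 176.9365]
green mouth expected px [283.2808 186.5902]
short_blue 0.66 [ 0.4866 -0.3537  0.0393]
bare_black 0.74 [ 0.5984 -0.3193  0.0552]
socket_blue 0.51 [0.6083 0.1666 0.0793]
socket_blue 0.44 [0.5302 0.1927 0.0772]
socket_yellow 0.67 [0.5325 0.1924 0.0777]
socket_red 0.9 [0.5803 0.0915 0.0665]
socket_green 0.8 [0.4996 0.115  0.0716]
```

View pics/w16.png

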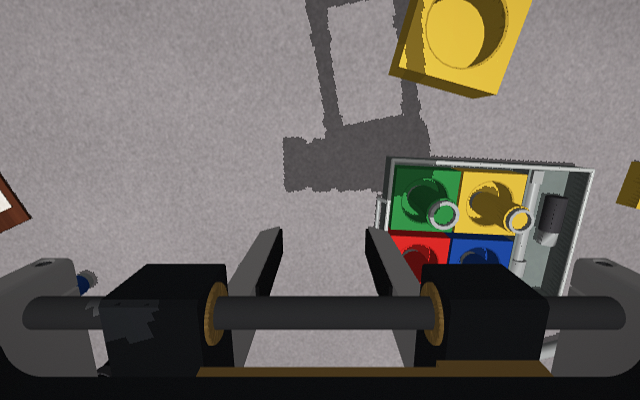

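View pics/t16.png

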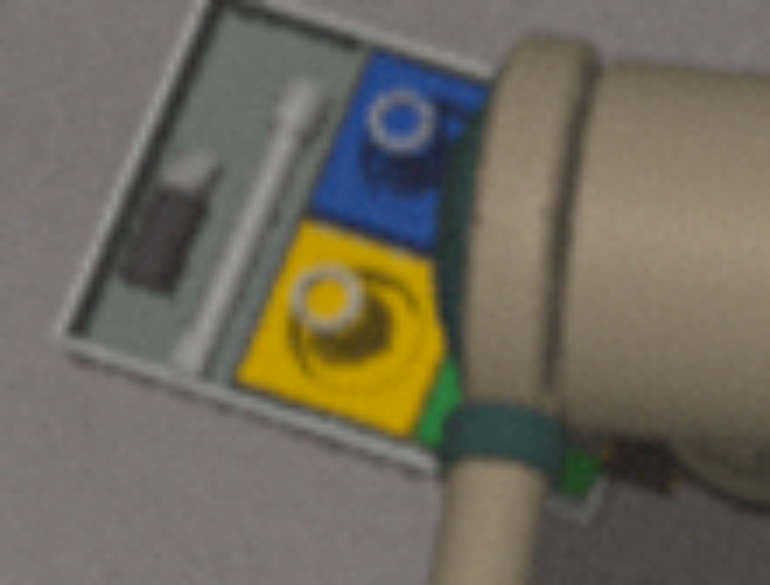

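View pics/s16.png

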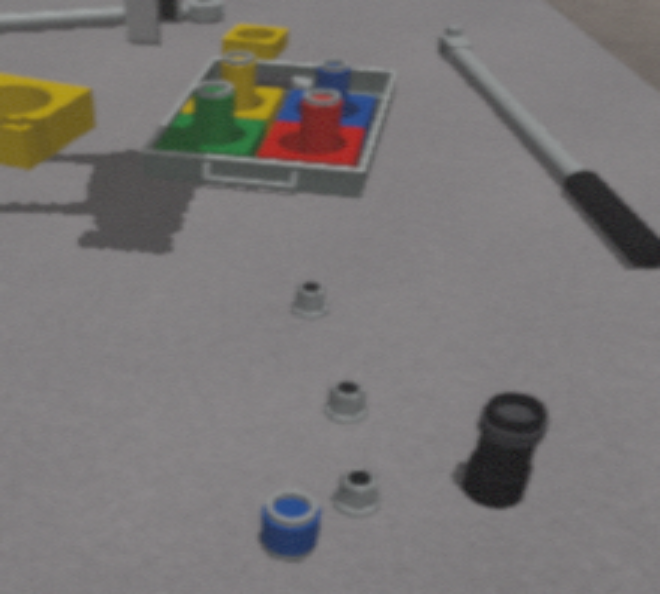

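```bash
python3 -c "
from h import *
K,M=T('side')
for c,uv in dict(red=(322,99),green=(214,92),yellow=(239,60),blue=(334,68)).items():
  p=pix2z(K,M,(250+uv[0]/3-.3,120+uv[1]/2.2-.3),.095); print(c,p,(p[:2]-BLK[c])*1000)
env.sign_off(); print('done')
"
```

```text
red [0.582  0.0929 0.095 ] [ 4.9563 -7.8609]
green [0.5019 0.1183 0.095 ] [  1.3565 -10.0727]
yellow [0.5306 0.1918 0.095 ] [ 3.8157 -8.5873]
blue [0.6049 0.1622 0.095 ] [  1.4719 -11.1755]
the job is handed in; nothing more can be done
done
```

I placed all four long sleeved sockets (red, yellow, green, blue) in the wells of their own colours in the tray and handed the job in at about 26.5 s. I don't know the verdict, because the sign-off reports none.

**Standing:** all four showed upright, mouth up, in the last wrist and side pictures. The gripper was open and clear of everything at hand-in.

**Position, top camera:** the yellow and blue mouths were within 1 px (about 2 mm) of the position expected over their wells. The arm hid red and green in that last picture, so they have no close top-view check.

**Position, side camera (disagrees):** my hand-picked mouth positions came out 8–11 mm toward −y for all four sockets. The shift is similar for every socket, and for yellow and blue the top view contradicts it. I think it comes from that coarse, oblique view, but I handed in without settling it. If it were real, all four would still be inside the 15 mm limit.

**Left in place:** the short blue and bare black sockets are still standing. The detector puts them within about 4 mm of where it found them at the start.

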